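# Sort the carvings for the frame

### The job

Sort the five loose carvings on the bench: lay both round rosettes flat in the tray that has a round sample glued to its tab, and both square blocks flat in the tray that has a square sample, side by side and not stacked. Set the L-shaped corner leaf into the L-shaped recess of the frame corner, turned so that it drops in flush. Leave the mallet standing where it is.

Things in the scene. Friction and masses are not known exactly. Their poses are not given: they have to be found in the camera images.
- rosette_a: round carved limewood rosette, 46 mm across, 30 mm high, plain upright sides with eight petals on top; loose; origin at the centre of its underside, z up
- rosette_b: round carved limewood rosette, 46 mm across, 30 mm high, plain upright sides with eight petals on top; loose; origin at the centre of its underside, z up (same as the other)
- square_a: square carved limewood block, 46 x 46 mm, 30 mm high, four leaves on top; loose; origin at the centre of its underside, x and y square to its sides, z up
- square_b: square carved limewood block, 46 x 46 mm, 30 mm high, four leaves on top; loose; origin at the centre of its underside, x and y square to its sides, z up (same as the other)
- corner_leaf: loose L-shaped limewood plate, 16 mm thick, 84 x 84 mm over its legs, legs 40 mm wide along its -y and -x sides (the quarter x, y > -2 mm is missing). Origin: underside, centre of the 84 mm square, z up. Grip it by the square boss, 28 x 28 mm, sides along x and y, centred at x = y = -18 mm, 16 to 44 mm above the underside (carving to 46); carved ribs on the legs rise 3 mm above the plate
- frame_corner: corner of a picture frame, fixed, brown wood, 24 mm high, rails 78 mm wide, x -64 to 100, y -64 to 80 mm. Its L-shaped recess is open above, 16 mm deep (floor 8 mm above the origin), 4 mm wider than the leaf on every side. Origin on the bench under the centre of the recess's 92 mm square: the leaf is home with its origin 8 mm above this one and x, y axes the same way; no other quarter turn fits
- rosette_tray: shallow open plywood tray, fixed, 122 mm along x by 160 mm along y, rim 24 mm high, walls 5 mm, inner floor 112 x 150 mm at 6 mm above its origin; room for two carvings side by side along y; a 48 mm tab outside the middle of its +x side carries a glued sample, a thin round rosette (top 28 mm above the bench); origin on the bench under the middle of the tray proper
- square_tray: shallow open plywood tray, fixed, 122 mm along x by 160 mm along y, rim 24 mm high, walls 5 mm, inner floor 112 x 150 mm at 6 mm above its origin; room for two carvings side by side along y; a 48 mm tab outside the middle of its +x side carries a glued sample, a thin square block (top 28 mm above the bench); origin on the bench under the middle of the tray proper
- mallet: round wooden carver's mallet standing upright on its head, 72 mm across, 212 mm tall, to be left alone; origin at the centre of its foot
Mind the look-alikes: they are no part of the job. What is shaped like the square_b but green or orange is not meant.

How it is judged (in metres and radians):
At the end, for the whole second after the job is handed in: Rosettes in the rosette-sample tray and square blocks in the square-sample tray, each inside, flat on the floor (4 mm, 0.12 rad); the corner leaf fully down in the frame's recess (3 mm), turned the right way (0.15 rad) and level; all at rest (x of rosette_a in the frame of rosette_tray between -0.04 and 0.04 m and y of rosette_a in the frame of rosette_tray between -0.06 and 0.06 m and z of rosette_a in the frame of rosette_tray between 0.003 and 0.01 m and angle between each of rosette_a, rosette_b, square_a, square_b's own z axis and vertical below 0.12 rad and linear speed of each of rosette_a, rosette_b, square_a, square_b, corner_leaf below 0.02 m/s and x of rosette_b in the frame of rosette_tray between -0.04 and 0.04 m and y of rosette_b in the frame of rosette_tray between -0.06 and 0.06 m and z of rosette_b in the frame of rosette_tray between 0.003 and 0.01 m and x of square_a in the frame of square_tray between -0.04 and 0.04 m and y of square_a in the frame of square_tray between -0.06 and 0.06 m and z of square_a in the frame of square_tray between 0.003 and 0.01 m and x of square_b in the frame of square_tray between -0.04 and 0.04 m and y of square_b in the frame of square_tray between -0.06 and 0.06 m and z of square_b in the frame of square_tray between 0.003 and 0.01 m and horizontal distance between corner_leaf and frame_corner below 0.01 m and angle between the x axis of corner_leaf and the x axis of frame_corner, either way round below 0.15 rad and angle between corner_leaf's own z axis and vertical below 0.06 rad and z of corner_leaf in the frame of frame_corner between 0.005 and 0.011 m); the robot touches nothing.
It fails at once if the mallet is knocked over or shifted by more than 30 mm (distance of mallet from where it was at the start of the episode above 0.03 m or angle between mallet's own z axis and vertical above 0.4 rad).
It also fails if it takes over 109 s, if anything falls off the work surface, if the arm or the gripper's body presses on something with over 40 N, if the wrist force passes 120 N, or if a joint passes its speed limit or range.

### The arm

A 6-joint arm with a two-finger parallel gripper is mounted at the origin on the work surface. World frame = base frame: x ahead of the robot, y to its left, z up, the work surface at z = 0. Lengths are in m, angles in degrees, forces in N, time in s.
With the tool pointing down it reaches from about 0.375 to 0.9 m from the base axis. Payload 3.1 kg.
Tool frame: the origin (TCP) lies on the centre line of the jaws, within the pads' length; the fingertips stand 17 mm ahead of it and the grasp point (between the pads) lies 2 mm behind it; z points along the fingers, y is the line along which they close (so a half turn about z gives the same grasp; the last joint's range is limited). The gripper opens to 87 mm and grips with 3 to 60 N. Pads are 19 mm wide; open, the fingers measure 117 mm over their backs; the gripper's body (75 mm by 190 mm) begins 51 mm behind the grasp point.
Start: joints at [-79.956, 30.224, 82.088, -0, 67.689, -10.227], TCP at [0.217, -0.586, 0.24] pointing down, gripper open.
Joint ranges: [-176.69, 176.69], [-43.24, 126.21], [12.49, 139.97], [-82, 262], [0, 151.66], [-163.58, 163.58]. Speed limits (degrees/s): [159.86, 159.86, 180, 180, 180, 180].

### API

Orientations are given as a 3x3 rotation matrix whose columns are the frame's x, y, z axes.
In Python, from rig import bot, imaging, finder gives the robot as it stands. The module is installed in compiled form; this text tells all that it offers.
- The arm moves only by the tool play_rows, never from a script. Its argument "motion" is a list that holds one entry, the list of rows, each a list of 6 numbers: the shift along the tool's x, y, z in a scale on which 1.0 is 1 m, then the turn, a rotation vector about the tool's x, y, z in fractions of the full range, 1 being 180 degrees. In form: [[[dx, dy, dz, wx, wy, wz], ...]]. A call has 1 to 8 rows; each row is the pose to reach, as a shift and turn from the pose commanded when the call began, along the tool's axes at that moment; what a row does not reach only later rows make up. A row lasts 1/12 s, in which the tool goes at most 41.7 mm and 7.16 degrees, less where a joint would pass 70% of its speed; a pose out of reach is approached as far as the arm can. Shift and turn numbers lie between -1 and 1, and a call with a number outside is refused. A call with a gripper value outside its range is refused whole. "fingers" is the finger opening in m, from 0 to 0.087, set as the call begins (left out, the last holds). The fingers move at their own pace and stop on an object; the grip force is fixed at half the most. Time passes only in rows, so rows that repeat a pose let the fingers close. It gives the time, the measured TCP pose, the force, the opening and the grip force at its end, in the units of the state.
- bot.read_state(): the state, without advancing time (a new reading comes with each control period).
- imaging.capture(name): name is "side" or "top"; returns a dict with "frame" (384x512x3 uint8, red, green, blue), "camera_matrix" (3x3 intrinsics, pixels), "R" (3x3) and "t" (3): a world point X has camera coordinates R X + t. Camera axes: x right, y down, z forward; pixel columns grow to the right and rows downward; lengths in m; the calibration is good to about 2 mm. A picture is of the moment at which its call begins. There is no depth.
- bot.hand_in(): hands the job in; it is judged then, once.
Trained networks look in the newest picture that a camera, given by its name, has taken for a name from the list of things; names that differ only in an ending like _2 or _b are one class to them, and where a whole thing is asked for, a point or a joint stands for the part that bears it (a point fixed in the world has none). Each returns a list of dicts, best first, with "confidence" (0 to 1); they miss things now and then, are a little off and sometimes report something else, mostly with a low value. They report only what shows in the picture. A call takes as long as a camera call. They do not tell look-alikes from the thing itself.
- finder.recognise(camera, name): "at" ([x, y, z] in m, in world coordinates, good to about 4 mm: the middle of the surface that is visible of it).
- finder.outline_of(camera, name): "pixels" (384x512 bool, what is visible of it).
The state is a dict: "time_s": time; "joint_positions": joint angles; "qvel": joint speeds; "tau": joint torques, N m; "position": TCP position; "tcp_rot": TCP orientation; "force": force on the tool from outside, world axes, zero at the start; "moment": the same for the moment, N m; "opening": opening from 0.0 (shut) to 1.0 (fully open); "grasp_force": force on a finger pad.
Only numpy, scipy, OpenCV 4.12 (cv2) and the standard library are available. Lean on these libraries where they do the work, as an engineer would, in place of code of your own. Each camera call takes 0.05 s, during which the arm holds its last target. There are 200 camera calls.

## Working session

There is one attempt and no reset: what is moved stays moved. The work goes in short steps, Python scripts to look and compute and a tool call to move; the robot and the scene stay as the last step left them, time stands still between calls to the robot, and variables do not carry over. Pictures are saved under pics/ and viewed, at most 14 in all, crops included, and the job is handed in when it is done.

Besides the shell and the picture viewer there is one more tool, called after "Request:" as name(argument=value, ...), one argument or row to a line, values as JSON. play_rows: Moves the arm, as the interface text tells. Its arguments: {"type":"object","properties":{"motion":{"type":"array"},"fingers":{"type":"number"}},"required":["motion"]}

```bash
mkdir -p pics; python3 - <<'E'
from rig import bot, imaging, finder
import cv2,numpy as np
for c in ["top","side"]:
    d=imaging.capture(c); cv2.imwrite(f"pics/{c}0.png",cv2.resize(d["frame"][:,:,::-1],(800,600),interpolation=cv2.INTER_CUBIC))
    print(c,d["camera_matrix"].tolist(),np.round(d["R"],3).tolist(),np.round(d["t"],3).tolist())
    for n in ["rosette_a","square_a","corner_leaf","frame_corner","rosette_tray","square_tray","mallet"]:
        for r in finder.recognise(c,n): print(n,round(r["confidence"],2),np.round(r["at"],3))
s=bot.read_state();print(s["time_s"],s["tcp_rot"],s["position"])
E
```

```text
top [[442.51376629977966, 0.0, 259.4863200963839], [0.0, 442.51376629977966, 196.5038366162607], [0.0, 0.0, 1.0]] [[-0.011, -1.0, 0.024], [-0.995, 0.008, -0.1], [0.1, -0.025, -0.995]] [0.022, 0.505, 1.189]
rosette_a 0.6 [0.432 0.152 0.024]
square_a 0.88 [ 0.364 -0.281  0.028]
square_a 0.74 [ 0.333 -0.185  0.03 ]
square_a 0.62 [ 0.354 -0.393  0.023]
square_a 0.55 [ 0.428 -0.153  0.033]
corner_leaf 0.89 [0.355 0.317 0.02 ]
frame_corner 0.64 [ 0.598 -0.304  0.023]
rosette_tray 0.75 [0.632 0.296 0.007]
square_tray 0.6 [0.688 0.004 0.011]
square_tray 0.31 [0.628 0.298 0.005]
mallet 0.88 [0.435 0.436 0.108]
side [[364.49026440970334, 0.0, 251.4784203247095], [0.0, 364.49026440970334, 189.3126580354829], [0.0, 0.0, 1.0]] [[-0.705, -0.71, 0.009], [-0.519, 0.507, -0.688], [0.484, -0.489, -0.726]] [0.367, 0.264, 0.852]
rosette_a 0.81 [0.421 0.165 0.025]
rosette_a 0.67 [ 0.471 -0.002  0.028]
rosette_a 0.16 [0.683 0.004 0.004]
square_a 0.55 [ 0.419 -0.142  0.027]
corner_leaf 0.82 [0.346 0.318 0.015]
corner_leaf 0.68 [0.624 0.302 0.01 ]
frame_corner 0.92 [ 0.602 -0.293  0.019]
square_tray 0.61 [0.688 0.007 0.006]
square_tray 0.58 [ 0.601 -0.292  0.018]
mallet 0.59 [0.424 0.455 0.111]
0.8 [[ 9.38070370e-01  3.46444772e-01  2.49466254e-05]
 [ 3.46444771e-01 -9.38070370e-01  3.93637028e-05]
 [ 3.70390392e-05 -2.82832953e-05 -9.99999999e-01]] [ 0.21656686 -0.58624382  0.23955077]
```

View pics/top0.png

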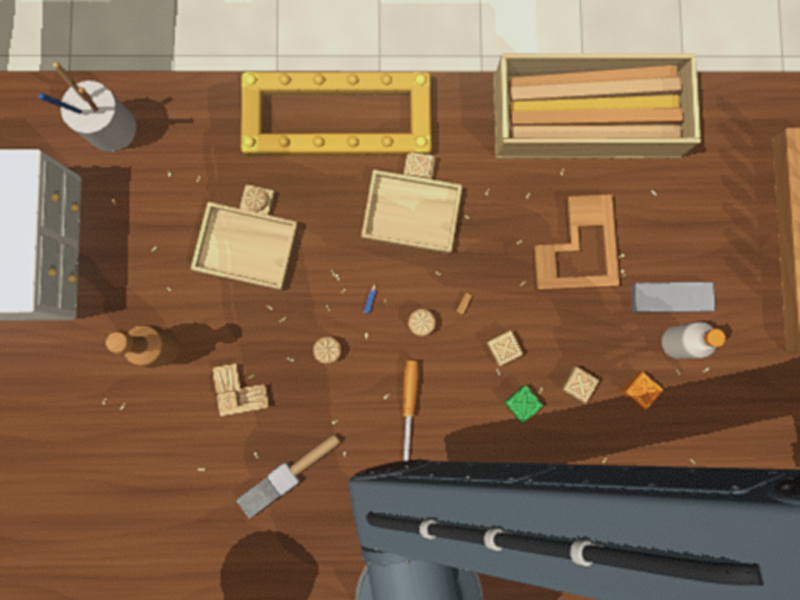

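View pics/side0.png

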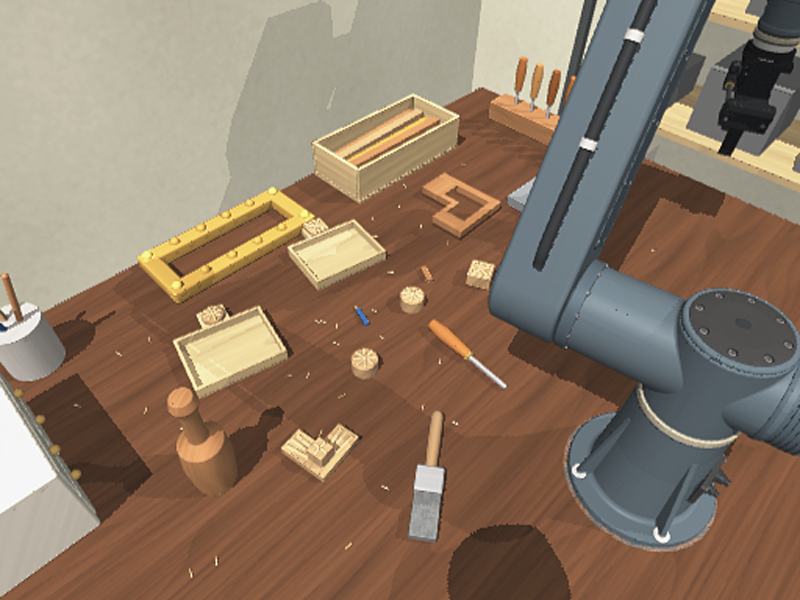

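Top view (800×600 picture):
- **Rosettes:** the cream ones are at (421,322) and (327,350).
- **Square blocks:** the cream ones are at (505,347) and (581,384). Look-alikes to leave alone are green at (523,404) and orange at (644,390).
- **Corner leaf:** at (238,392), with its corner at lower left.
- **Frame corner:** brown, at (585,245). The yellow frame at (335,112) is not it.
- **Trays:** the round sample is at (257,198) and the square sample at (420,165).
- **Mallet:** at (135,345).

Next I fit poses by matching model silhouettes to the outlines.

```bash
cat > h.py <<'E'
from rig import bot, imaging, finder
import cv2,numpy as np
from scipy.optimize import minimize
def box(x0,x1,y0,y1,z0,z1): return np.array([[x,y,z] for x in(x0,x1) for y in(y0,y1) for z in(z0,z1)])
t=np.linspace(0,2*np.pi,33)[:-1]
disc=np.array([[.023*np.cos(a),.023*np.sin(a),z] for a in t for z in(0,.03)])
M={"rosette":[disc],"square":[box(-.023,.023,-.023,.023,0,.03)],
"leaf":[box(-.042,.042,-.042,-.002,0,.017),box(-.042,-.002,-.042,.042,0,.017),box(-.032,-.004,-.032,-.004,.016,.045)],
"frame":[box(-.064,.1,-.064,.014,0,.024),box(-.064,.014,-.064,.08,0,.024)],
"tray":[box(-.061,.061,-.08,.08,0,.024),box(.061,.109,-.024,.024,0,.026)]}
def Rz(a): return np.array([[np.cos(a),-np.sin(a),0],[np.sin(a),np.cos(a),0],[0,0,1]])
def proj(d,P):
    c=P@d["R"].T+d["t"]; p=c@d["camera_matrix"].T; return p[:,:2]/p[:,2:]
def sil(d,parts,x,y,z,yaw,S=4):
    m=np.zeros((384*S,512*S),np.uint8)
    for P in parts:
        u=proj(d,P@Rz(yaw).T+[x,y,z])
        h=cv2.convexHull(((u+.5)*S*16).astype(np.float32)).round().astype(np.int32)
        cv2.fillPoly(m,[h],1,shift=4)
    return m
def fit(views,parts,x0,freez=False,S=4):
    """views: list of (capture, mask). x0: x,y,yaw(rad)[,z]"""
    up=[(d,cv2.resize(m.astype(np.uint8),None,fx=S,fy=S,interpolation=cv2.INTER_NEAREST)) for d,m in views]
    def f(p):
        s=0
        for d,m in up:
            a=sil(d,parts,p[0],p[1],p[3] if freez else x0[3],p[2],S)
            s+=1-np.sum(a&m)/max(1,np.sum(a|m))
        return s/len(up)
    n=4 if freez else 3
    p0=np.array(x0[:n]); sm=np.vstack([p0]+[p0+e for e in np.diag([.01,.01,.2,.01][:n])])
    r=minimize(f,p0,method="Nelder-Mead",options=dict(initial_simplex=sm,xatol=1e-4,fatol=1e-4,maxiter=200))
    return r.x,r.fun
def masks(cam,name,d):
    return [(o["confidence"],o["pixels"]) for o in finder.outline_of(cam,name)]
def pick(ms,d,xyz):
    """mask whose pixels lie nearest to projected xyz"""
    u=proj(d,np.array([xyz]))[0]; best=None
    for c,m in ms:
        v,w=np.nonzero(m)
        if len(v)<20: continue
        e=np.hypot(w.mean()-u[0],v.mean()-u[1])
        if best is None or e<best[0]: best=(e,m,c)
    return best
E
cat > est.py <<'E'
from h import *
objs={"rosette_1":("rosette_a","rosette",.432,.155,0),"rosette_2":("rosette_a","rosette",.471,-.002,0),
"square_1":("square_a","square",.428,-.15,.5),"square_2":("square_a","square",.364,-.281,.5),
"leaf":("corner_leaf","leaf",.355,.317,-1.5),"frame":("frame_corner","frame",.598,-.30,0),
"rtray":("rosette_tray","tray",.62,.298,-.2),"stray":("square_tray","tray",.68,.005,-.1)}
D={c:imaging.capture(c) for c in("top","side")}; C={}
for k,(n,mod,x,y,a) in objs.items():
    V=[];info=[]
    for c in D:
        if (c,n) not in C: C[c,n]=masks(c,n,D[c])
        b=pick(C[c,n],D[c],[x,y,.015])
        if b and b[0]<18: V.append((D[c],b[1])); info.append((c,round(b[0],1),round(b[2],2),int(b[1].sum()),D[c]["frame"][b[1]].mean(0).round().astype(int).tolist()))
        else: info.append((c,"none" if not b else round(b[0],1)))
    print(k,info)
    for vs in ([V] if len(V)<2 else [V[:1],V[1:],V]):
        if not vs: continue
        p,f=fit(vs,M[mod],(x,y,a,0)); print("   ",p[:2].round(4),np.degrees(p[2]).round(1),f.round(3))
    if len(V)==2:
        p,f=fit(V,M[mod],(x,y,a,0),True); print("   freez",p[:2].round(4),np.degrees(p[2]).round(1),"z",p[3].round(4),f.round(3))
E
python3 est.py
```

```text
rosette_1 [('top', np.float64(0.2), 0.53, 252, [188, 156, 111]), ('side', np.float64(2.8), 0.58, 275, [203, 170, 124])]
    [0.4328 0.1551] 4.1 0.057
    [0.4273 0.1628] -0.7 0.12
    [0.4325 0.1559] 6.3 0.171
   freez [0.4337 0.1566] 6.3 z -0.0103 0.091
rosette_2 [('top', np.float64(4.5), 0.75, 222, [203, 173, 124]), ('side', np.float64(0.8), 0.57, 211, [210, 180, 133])]
    [ 0.481  -0.0091] -1.6 0.081
    [ 0.4754 -0.004 ] 9.0 0.169
    [ 0.4798 -0.0089] 10.8 0.174
   freez [ 0.4815 -0.0104] 14.0 z -0.0112 0.114
square_1 [('top', np.float64(2.1), 0.77, 283, [202, 176, 128]), ('side', np.float64(0.6), 0.76, 248, [211, 180, 133])]
    [ 0.4323 -0.1541] 25.5 0.116
    [ 0.4277 -0.1485] 28.4 0.116
    [ 0.4307 -0.1516] 26.7 0.149
   freez [ 0.4322 -0.1558] 26.7 z -0.0091 0.11
square_2 [('top', np.float64(1.8), 0.66, 294, [195, 167, 121]), ('side', np.float64(43.6))]
    [ 0.3667 -0.2846] 51.5 0.174
leaf [('top', np.float64(2.8), 0.91, 716, [195, 165, 118]), ('side', np.float64(1.5), 0.67, 933, [211, 179, 131])]
    [0.3698 0.3073] -80.5 0.059
    [0.3653 0.311 ] -82.9 0.102
    [0.3687 0.3086] -80.2 0.119
   freez [0.3693 0.3092] -80.5 z -0.0082 0.072
frame [('top', np.float64(3.9), 0.96, 2351, [169, 119, 73]), ('side', np.float64(3.5), 0.66, 1198, [173, 122, 82])]
    [ 0.6039 -0.2948] 2.7 0.049
    [ 0.6004 -0.2887] 3.5 0.048
    [ 0.6027 -0.2925] 1.9 0.075
   freez [ 0.6064 -0.2972] 3.0 z -0.0082 0.045
rtray [('top', np.float64(2.5), 0.82, 2983, [204, 180, 131]), ('side', np.float64(4.2), 0.77, 2584, [217, 196, 145])]
    [0.6182 0.3032] -13.6 0.028
    [0.6143 0.3075] -13.1 0.059
    [0.6166 0.3046] -13.0 0.06
   freez [0.6202 0.3047] -13.1 z -0.008 0.037
stray [('top', np.float64(2.7), 0.96, 2906, [207, 183, 134]), ('side', np.float64(2.4), 0.6, 1729, [217, 196, 146])]
    [0.6802 0.0057] -10.4 0.032
    [0.6739 0.0114] -10.6 0.059
    [0.6778 0.0074] -10.8 0.07
   freez [0.6817 0.0052] -10.5 z -0.0083 0.041
```

```bash
cat > go.py <<'E'
from rig import bot
import numpy as np,sys
# usage: go.py x y z psi [x y z psi ...] : prints rows per call, chained from the state
s=bot.read_state(); R=np.array(s["tcp_rot"]); p=np.array(s["position"])
psi=np.degrees(np.arctan2(R[1,0],R[0,0]))
print("t",round(s["time_s"],2),"pos",p.round(4),"psi",psi.round(2),"tilt",np.degrees(np.arccos(-R[2,2])).round(2),"open",round(s["opening"]*.087,4),"grip",round(s["grasp_force"],1))
a=list(map(float,sys.argv[1:]))
for i in range(0,len(a),4):
    q=np.array(a[i:i+3]); n=a[i+3]; c,d=np.cos(np.radians(psi)),np.sin(np.radians(psi))
    A=np.array([[c,d,0],[d,-c,0],[0,0,-1]])
    w=-(n-psi); k=max(np.linalg.norm(q-p)/.0417,abs(w)/7.16)
    print(q,n,"->",(A.T@(q-p)).round(4).tolist(),"wz",round(w,1),"rows>=",np.ceil(k)); p,psi=q,n
E
python3 go.py .479 -.0085 .22 76.7 .479 -.0085 .12 76.7
```

```text
t 1.5 pos [ 0.2166 -0.5863  0.2396] psi 20.27 tilt 0.0 open 0.0869 grip 0.0
[ 0.479  -0.0085  0.22  ] 76.7 -> [0.4464, -0.4511, 0.0196] wz -56.4 rows>= 16.0
[ 0.479  -0.0085  0.12  ] 76.7 -> [0.0, 0.0, 0.1] wz -0.0 rows>= 3.0
```

Request:
play_rows(
  motion=[
    [[0.223,-0.2255,0.01,0,0,0],[0.223,-0.2255,0.01,0,0,0],[0.223,-0.2255,0.01,0,0,0],[0.223,-0.2255,0.01,0,0,0],[0.223,-0.2255,0.01,0,0,0],[0.223,-0.2255,0.01,0,0,0],[0.223,-0.2255,0.01,0,0,0],[0.223,-0.2255,0.01,0,0,0]],
  ],
  fingers=0.07,
)

```text
time_s: 2.17
position: [0.3479, -0.2933, 0.2295]
tcp_rot: [[0.938, 0.348, -0.001], [0.348, -0.938, 0.002], [0.0, -0.002, -1.0]]
force: [-0.6, -0.4, 0.7]
opening: 0.808
grasp_force: 0.0
```

Careful with the scale: turns go in shares of 180 degrees. That gives: -56.4 degrees / 180 = -0.3133.

Request:
play_rows(
  motion=[
    [[0.2234,-0.2256,0.0096,0,0,-0.3133],[0.2234,-0.2256,0.0096,0,0,-0.3133],[0.2234,-0.2256,0.0096,0,0,-0.3133],[0.2234,-0.2256,0.0096,0,0,-0.3133],[0.2234,-0.2256,0.0096,0,0,-0.3133],[0.2234,-0.2256,0.0096,0,0,-0.3133],[0.2234,-0.2256,0.0096,0,0,-0.3133],[0.2234,-0.2256,0.0096,0,0,-0.3133]],
  ],
)

```text
time_s: 2.83
position: [0.4801, -0.0051, 0.2202]
tcp_rot: [[0.223, 0.975, 0.001], [0.975, -0.223, 0.001], [0.001, 0.001, -1.0]]
force: [0.5, -0.6, 0.2]
opening: 0.803
grasp_force: 0.0
```

Request:
play_rows(
  motion=[
    [[0,0,0.06,0,0,0],[0,0,0.1,0,0,0],[0,0,0.1,0,0,0],[0,0,0.1,0,0,0],[0,0,0.1,0,0,0]],
  ],
)

```text
time_s: 3.25
position: [0.4788, -0.0083, 0.1195]
tcp_rot: [[0.23, 0.973, -0.002], [0.973, -0.23, 0.0], [0.0, -0.002, -1.0]]
force: [0.8, -0.2, 0.4]
opening: 0.806
grasp_force: 0.0
```

```bash
python3 go.py; python3 - <<'E'
from h import *
s=bot.read_state();R=np.array(s["tcp_rot"]);p=np.array(s["position"])
out=[]
for c in("top","side"):
    d=imaging.capture(c); f=d["frame"][:,:,::-1].copy()
    big=cv2.resize(f,None,fx=4,fy=4,interpolation=cv2.INTER_CUBIC)
    # projected tool points: finger tips inner (tip z, y=+-35mm), pad width +-9.5mm
    for y in(-.035,.035):
        for x in(-.0095,.0095):
            u=proj(d,(p+R@np.array([x,y,.017]))[None])[0]; cv2.circle(big,tuple(((u+.5)*4).astype(int).tolist()),3,(0,0,255),-1)
    u=proj(d,p[None])[0].astype(int)*4; out.append(big[u[1]-200:u[1]+200,u[0]-200:u[0]+200])
cv2.imwrite("pics/hover.png",np.hstack(out))
E
```

```text
t 3.25 pos [ 0.4788 -0.0083  0.1195] psi 76.67 tilt 0.11 open 0.0701 grip 0.0
```

View pics/hover.png

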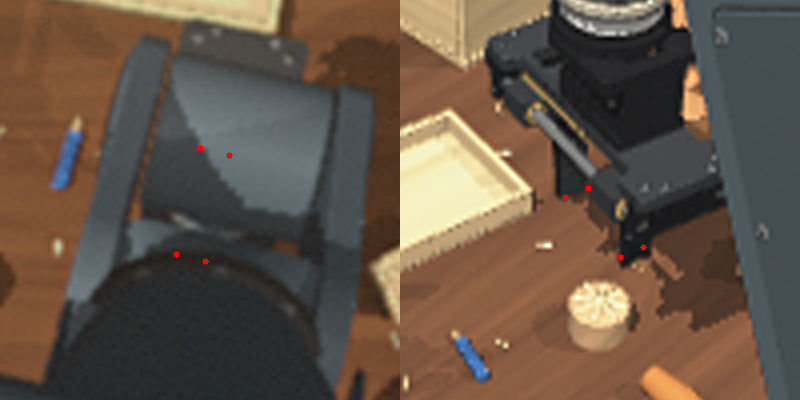

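The crop shows the hover above the right cream rosette, at about (600,310). The fingertips show about 1.7 px lower than projected in the side view. So the side camera has the bias (≈5 mm) and I trust the top fits.

Request:
play_rows(
  motion=[
    [[0,0.002,0.04,0,0,0],[0,0.002,0.075,0,0,0],[0,0.002,0.0975,0,0,0],[0,0.002,0.0975,0,0,0],[0,0.002,0.0975,0,0,0]],
  ],
)

```text
time_s: 3.77
position: [0.4816, -0.0093, 0.0231]
tcp_rot: [[0.231, 0.973, 0.001], [0.973, -0.231, -0.0], [0.0, 0.001, -1.0]]
force: [-0.2, -0.6, 0.1]
opening: 0.802
grasp_force: 0.0
```

Request:
play_rows(
  motion=[
    [[0,0,0,0,0,0],[0,0,0,0,0,0],[0,0,0,0,0,0],[0,0,0,0,0,0],[0,0,0,0,0,0],[0,0,0,0,0,0]],
  ],
  fingers=0.03,
)

```text
time_s: 4.27
position: [0.4814, -0.009, 0.0235]
tcp_rot: [[0.23, 0.973, 0.002], [0.973, -0.23, -0.0], [-0.0, 0.002, -1.0]]
force: [-1.0, -0.3, 7.0]
opening: 0.517
grasp_force: 30.0
```

```bash
python3 - <<'E'
from h import *
for n,x,y,a in(("r",.6182,.3032,-13.5),("s",.6802,.0057,-10.5)):
    for v in(.035,-.035): print(n,v,(np.array([x,y,0])+Rz(np.radians(a))@[0,v,0]).round(4))
E
python3 go.py .481 -.009 .12 76.7 .61 .269 .12 76.7 .61 .269 .032 76.7
```

```text
r 0.035 [0.6264 0.3372 0.    ]
r -0.035 [0.61   0.2692 0.    ]
s 0.035 [0.6866 0.0401 0.    ]
s -0.035 [ 0.6738 -0.0287  0.    ]
t 4.27 pos [ 0.4814 -0.009   0.0235] psi 76.67 tilt 0.09 open 0.045 grip 30.0
[ 0.481 -0.009  0.12 ] 76.7 -> [-0.0001, -0.0004, -0.0965] wz -0.0 rows>= 3.0
[0.61  0.269 0.12 ] 76.7 -> [0.3002, 0.0616, 0.0] wz -0.0 rows>= 8.0
[0.61  0.269 0.032] 76.7 -> [0.0, 0.0, 0.088] wz -0.0 rows>= 3.0
```

Request:
play_rows(
  motion=[
    [[0,0,-0.03,0,0,0],[0,0,-0.07,0,0,0],[0,0,-0.1,0,0,0],[0,0,-0.1,0,0,0]],
  ],
)

```text
time_s: 4.6
position: [0.4843, -0.0095, 0.1274]
tcp_rot: [[0.23, 0.973, 0.011], [0.973, -0.23, -0.003], [-0.0, 0.011, -1.0]]
force: [0.5, -0.0, -0.4]
opening: 0.521
grasp_force: 30.0
```

Request:
play_rows(
  motion=[
    [[0.02,0.004,0,0,0,0],[0.06,0.012,0,0,0,0],[0.1,0.021,0,0,0,0],[0.14,0.029,0,0,0,0],[0.18,0.037,0,0,0,0],[0.22,0.045,0,0,0,0],[0.26,0.053,0,0,0,0],[0.3,0.0615,0,0,0,0]],
  ],
)

```text
time_s: 5.27
position: [0.6097, 0.2709, 0.1217]
tcp_rot: [[0.23, 0.973, -0.001], [0.973, -0.23, -0.0], [-0.001, -0.001, -1.0]]
force: [0.2, -0.1, -0.2]
opening: 0.519
grasp_force: 30.0
```

Request:
play_rows(
  motion=[
    [[0,0,0,0,0,0],[0,0,0.03,0,0,0],[0,0,0.06,0,0,0],[0,0,0.085,0,0,0],[0,0,0.0925,0,0,0],[0,0,0.0925,0,0,0],[0,0,0.0925,0,0,0]],
  ],
)

```text
time_s: 5.85
position: [0.6095, 0.2686, 0.0296]
tcp_rot: [[0.231, 0.973, -0.001], [0.973, -0.231, -0.0], [-0.0, -0.001, -1.0]]
force: [0.3, -0.4, -0.1]
opening: 0.521
grasp_force: 30.0
```

Request:
play_rows(
  motion=[
    [[0,0,0,0,0,0],[0,0,0,0,0,0],[0,0,0,0,0,0],[0,0,-0.03,0,0,0],[0,0,-0.07,0,0,0],[0,0,-0.09,0,0,0],[0,0,-0.09,0,0,0]],
  ],
  fingers=0.066,
)

```text
time_s: 6.43
position: [0.6138, 0.2699, 0.126]
tcp_rot: [[0.23, 0.973, 0.011], [0.973, -0.231, 0.003], [0.005, 0.01, -1.0]]
force: [-0.0, 0.3, 0.7]
opening: 0.753
grasp_force: 0.0
```

```bash
python3 go.py .4335 .1552 .12 76.7 .4335 .1552 .0225 76.7; python3 est.py | grep -A2 rosette_
```

```text
t 6.43 pos [0.6138 0.2699 0.126 ] psi 76.68 tilt 0.67 open 0.0655 grip 0.0
[0.4335 0.1552 0.12  ] 76.7 -> [-0.1532, -0.149, 0.006] wz -0.0 rows>= 6.0
[0.4335 0.1552 0.0225] 76.7 -> [0.0, 0.0, 0.0975] wz -0.0 rows>= 3.0
rosette_1 [('top', np.float64(0.5), 0.59, 248, [197, 167, 120]), ('side', np.float64(2.1), 0.63, 254, [226, 202, 154])]
    [0.4316 0.1558] 1.2 0.068
    [0.4288 0.1604] -1.0 0.182
--
rosette_2 [('top', np.float64(57.9)), ('side', np.float64(50.2))]
square_1 [('top', np.float64(2.3), 0.85, 319, [142, 114, 79]), ('side', 'none')]
    [ 0.4319 -0.1547] 28.2 0.073
```

Request:
play_rows(
  motion=[
    [[-0.03,-0.029,0,0,0,0],[-0.06,-0.058,0,0,0,0],[-0.09,-0.087,0,0,0,0],[-0.12,-0.116,0,0,0,0],[-0.151,-0.146,0,0,0,0],[-0.151,-0.146,0,0,0,0],[-0.151,-0.146,0,0,0,0]],
  ],
  fingers=0.07,
)

```text
time_s: 7.72
position: [0.4299, 0.1546, 0.12]
tcp_rot: [[0.232, 0.973, -0.004], [0.973, -0.232, -0.0], [-0.001, -0.003, -1.0]]
force: [1.2, 0.3, 0.3]
opening: 0.805
grasp_force: 0.0
```

Request:
play_rows(
  motion=[
    [[0,0,0.035,0,0,0],[0,0,0.07,0,0,0],[0,0,0.0965,0,0,0],[0,0,0.0965,0,0,0],[0,0,0.0965,0,0,0]],
  ],
)

```text
time_s: 8.13
position: [0.4341, 0.1559, 0.0225]
tcp_rot: [[0.23, 0.973, -0.001], [0.973, -0.23, -0.0], [-0.0, -0.001, -1.0]]
force: [-0.3, 0.1, 0.1]
opening: 0.808
grasp_force: 0.0
```

Request:
play_rows(
  motion=[
    [[0,0,0,0,0,0],[0,0,0,0,0,0],[0,0,0,0,0,0],[0,0,0,0,0,0],[0,0,0,0,0,0],[0,0,0,0,0,0]],
  ],
  fingers=0.03,
)

```text
time_s: 8.63
position: [0.4337, 0.1557, 0.0246]
tcp_rot: [[0.23, 0.973, 0.002], [0.973, -0.23, 0.0], [0.001, 0.002, -1.0]]
force: [-0.7, 0.4, 6.9]
opening: 0.515
grasp_force: 30.0
```

```bash
python3 go.py .4335 .1552 .12 76.7 .6264 .3372 .12 76.7
```

```text
t 8.63 pos [0.4337 0.1557 0.0246] psi 76.68 tilt 0.13 open 0.0448 grip 30.0
[0.4335 0.1552 0.12  ] 76.7 -> [-0.0005, -0.0001, -0.0954] wz -0.0 rows>= 3.0
[0.6264 0.3372 0.12  ] 76.7 -> [0.2215, 0.1459, 0.0] wz -0.0 rows>= 7.0
```

Request:
play_rows(
  motion=[
    [[0,0,-0.03,0,0,0],[0,0,-0.07,0,0,0],[0,0,-0.1,0,0,0],[0,0,-0.1,0,0,0]],
  ],
)

```text
time_s: 8.97
position: [0.4363, 0.1561, 0.1283]
tcp_rot: [[0.23, 0.973, 0.011], [0.973, -0.23, 0.001], [0.004, 0.01, -1.0]]
force: [0.2, -0.1, -0.0]
opening: 0.524
grasp_force: 30.0
```

Request:
play_rows(
  motion=[
    [[0.02,0.013,0,0,0,0],[0.05,0.033,0,0,0,0],[0.083,0.055,0,0,0,0],[0.116,0.076,0,0,0,0],[0.15,0.099,0,0,0,0],[0.184,0.121,0,0,0,0],[0.21,0.138,0,0,0,0],[0.2215,0.146,0,0,0,0]],
  ],
)

```text
time_s: 9.63
position: [0.6292, 0.3406, 0.1231]
tcp_rot: [[0.229, 0.973, 0.004], [0.973, -0.229, 0.002], [0.003, 0.003, -1.0]]
force: [-0.5, -0.2, 1.5]
opening: 0.522
grasp_force: 30.0
```

Request:
play_rows(
  motion=[
    [[0,0,0,0,0,0],[0,0,0.03,0,0,0],[0,0,0.06,0,0,0],[0,0,0.085,0,0,0],[0,0,0.0925,0,0,0],[0,0,0.0925,0,0,0],[0,0,0.0925,0,0,0]],
  ],
)

```text
time_s: 10.22
position: [0.6251, 0.3366, 0.0306]
tcp_rot: [[0.231, 0.973, -0.002], [0.973, -0.231, -0.001], [-0.001, -0.002, -1.0]]
force: [-0.6, -0.7, -0.5]
opening: 0.52
grasp_force: 30.0
```

Request:
play_rows(
  motion=[
    [[0,0,0,0,0,0],[0,0,0,0,0,0],[0,0,0,0,0,0],[0,0,-0.03,0,0,0],[0,0,-0.07,0,0,0],[0,0,-0.11,0,0,0],[0,0,-0.11,0,0,0],[0,0,-0.11,0,0,0]],
  ],
  fingers=0.066,
)

```text
time_s: 10.88
position: [0.6285, 0.3383, 0.1453]
tcp_rot: [[0.23, 0.973, 0.008], [0.973, -0.23, 0.003], [0.004, 0.007, -1.0]]
force: [-0.3, 0.2, -0.8]
opening: 0.755
grasp_force: 0.0
```

```bash
python3 go.py .5 -.06 .14 76.7 .432 -.1544 .14 117 .432 -.1544 .0225 117; sed -i 's/"square_1":("square_a","square",.428,-.15,.5)/"square_1":("square_a","square",.428,-.15,.5),"tr1":("rosette_a","rosette",.61,.269,0),"tr2":("rosette_a","rosette",.626,.337,0)/' est.py; python3 est.py | egrep -A2 "tr1|tr2|squ"
```

```text
t 10.88 pos [0.6285 0.3383 0.1453] psi 76.68 tilt 0.47 open 0.0657 grip 0.0
[ 0.5  -0.06  0.14] 76.7 -> [-0.4172, -0.0333, 0.0053] wz -0.0 rows>= 11.0
[ 0.432  -0.1544  0.14  ] 117.0 -> [-0.1075, -0.0445, 0.0] wz -40.3 rows>= 6.0
[ 0.432  -0.1544  0.0225] 117.0 -> [0.0, 0.0, 0.1175] wz -0.0 rows>= 3.0
square_1 [('top', np.float64(2.0), 0.79, 287, [145, 117, 81]), ('side', 'none')]
    [ 0.4324 -0.1542] 25.6 0.104
tr1 [('top', np.float64(0.7), 0.79, 249, [153, 125, 87]), ('side', np.float64(0.8), 0.83, 253, [183, 149, 110])]
    [0.6118 0.2684] 4.2 0.068
    [0.6123 0.2701] 4.1 0.154
--
tr2 [('top', np.float64(25.2)), ('side', np.float64(1.4), 0.65, 289, [221, 197, 150])]
    [0.6263 0.3407] 1.4 0.112
square_2 [('top', np.float64(2.0), 0.71, 339, [192, 164, 119]), ('side', 'none')]
    [ 0.3669 -0.2851] 58.3 0.071
leaf [('top', np.float64(4.7), 0.82, 669, [190, 161, 115]), ('side', np.float64(1.6), 0.72, 973, [226, 203, 154])]
```

Request:
play_rows(
  motion=[
    [[-0.02,-0.003,0,0,0,0],[-0.06,-0.009,0,0,0,0],[-0.1,-0.015,0,0,0,0],[-0.14,-0.02,0,0,0,0],[-0.18,-0.026,0,0,0,0],[-0.22,-0.032,0,0,0,0],[-0.26,-0.038,0,0,0,0]],
  ],
  fingers=0.072,
)

```text
time_s: 12.17
position: [0.5286, 0.0918, 0.1413]
tcp_rot: [[0.23, 0.973, 0.001], [0.973, -0.23, -0.0], [0.0, 0.001, -1.0]]
force: [1.0, -1.4, -0.3]
opening: 0.827
grasp_force: 0.0
```

Scaled: -39.8 degrees / 180 = -0.2211.

Request:
play_rows(
  motion=[
    [[-0.04,-0.006,0,0,0,-0.0389],[-0.08,-0.012,0,0,0,-0.0778],[-0.12,-0.018,0,0,0,-0.1167],[-0.16,-0.024,0,0,0,-0.1556],[-0.2,-0.03,0,0,0,-0.1944],[-0.24,-0.035,0,0,0,-0.2211],[-0.2625,-0.0375,0,0,0,-0.2211],[-0.2625,-0.0375,0,0,0,-0.2211]],
  ],
)

```text
time_s: 12.83
position: [0.4319, -0.1593, 0.1415]
tcp_rot: [[-0.442, 0.897, 0.002], [0.897, 0.442, -0.003], [-0.004, 0.0, -1.0]]
force: [0.4, 0.9, 0.5]
opening: 0.826
grasp_force: 0.0
```

```bash
python3 go.py .432 -.1544 .0225 116.5
```

```text
t 12.83 pos [ 0.4319 -0.1593  0.1415] psi 116.24 tilt 0.23 open 0.0718 grip 0.0
[ 0.432  -0.1544  0.0225] 116.5 -> [0.0043, 0.0023, 0.119] wz -0.3 rows>= 3.0
```

Request:
play_rows(
  motion=[
    [[0,0,0.03,0,0,0],[0,0,0.07,0,0,0],[0,0,0.1,0,0,0],[0,0,0.117,0,0,0],[0,0,0.117,0,0,0],[0,0,0.117,0,0,0]],
  ],
)

```text
time_s: 13.33
position: [0.4322, -0.1531, 0.0235]
tcp_rot: [[-0.446, 0.895, -0.001], [0.895, 0.446, 0.001], [0.002, -0.001, -1.0]]
force: [-0.4, -0.2, 0.2]
opening: 0.829
grasp_force: 0.0
```

Request:
play_rows(
  motion=[
    [[0,0,0,0,0,0],[0,0,0,0,0,0],[0,0,0,0,0,0],[0,0,0,0,0,0],[0,0,0,0,0,0],[0,0,0,0,0,0]],
  ],
  fingers=0.03,
)

```text
time_s: 13.83
position: [0.4327, -0.1538, 0.0248]
tcp_rot: [[-0.446, 0.895, 0.001], [0.895, 0.446, -0.001], [-0.001, 0.001, -1.0]]
force: [0.3, 0.2, 7.3]
opening: 0.526
grasp_force: 30.0
```

```bash
python3 go.py .432 -.1544 .1225 116.5  .6866 .0401 .1225 79.5 .3668 -.285 .1225 55
```

```text
t 13.83 pos [ 0.4327 -0.1538  0.0248] psi 116.47 tilt 0.08 open 0.0457 grip 30.0
[ 0.432  -0.1544  0.1225] 116.5 -> [-0.0003, -0.0009, -0.0977] wz -0.0 rows>= 3.0
[0.6866 0.0401 0.1225] 79.5 -> [0.0605, 0.3146, 0.0] wz 37.0 rows>= 8.0
[ 0.3668 -0.285   0.1225] 55.0 -> [-0.3779, -0.2552, 0.0] wz 24.5 rows>= 11.0
```

Request:
play_rows(
  motion=[
    [[0,0,-0.03,0,0,0],[0,0,-0.07,0,0,0],[0,0,-0.1,0,0,0],[0,0,-0.1,0,0,0]],
  ],
)

```text
time_s: 14.17
position: [0.4349, -0.1551, 0.1285]
tcp_rot: [[-0.446, 0.895, 0.009], [0.895, 0.446, -0.006], [-0.009, 0.005, -1.0]]
force: [0.7, -0.6, -1.2]
opening: 0.525
grasp_force: 30.0
```

Scaled: 37 degrees / 180 = 0.2056.

Request:
play_rows(
  motion=[
    [[0.0077,0.0402,0,0,0,0.0278],[0.0154,0.0804,0,0,0,0.0556],[0.023,0.1206,0,0,0,0.0833],[0.0307,0.16,0,0,0,0.1111],[0.0384,0.2,0,0,0,0.1389],[0.046,0.24,0,0,0,0.1667],[0.0537,0.28,0,0,0,0.1944],[0.06,0.314,0,0,0,0.2056]],
  ],
)

```text
time_s: 14.83
position: [0.6879, 0.0424, 0.1227]
tcp_rot: [[0.185, 0.983, -0.001], [0.983, -0.185, 0.0], [0.0, -0.001, -1.0]]
force: [0.8, 0.3, -1.4]
opening: 0.528
grasp_force: 30.0
```

Request:
play_rows(
  motion=[
    [[0,0,0,0,0,0],[0,0,0,0,0,0],[0,0,0.03,0,0,0],[0,0,0.06,0,0,0],[0,0,0.085,0,0,0],[0,0,0.0925,0,0,0],[0,0,0.0925,0,0,0],[0,0,0.0925,0,0,0]],
  ],
)

```text
time_s: 15.5
position: [0.685, 0.0391, 0.0311]
tcp_rot: [[0.184, 0.983, -0.003], [0.983, -0.184, 0.0], [-0.0, -0.003, -1.0]]
force: [0.3, -0.2, -0.1]
opening: 0.527
grasp_force: 30.0
```

```bash
python3 go.py; python3 - <<'E'
from h import *
d=imaging.capture("top"); f=d["frame"]
u=proj(d,np.array([[.366,-.285,.03]]))[0].astype(int); print(u)
c=f[u[1]-14:u[1]+15,u[0]-14:u[0]+15].astype(int)
g=(c[...,0]>120)&(c[...,1]>95)&(c[...,2]>65)
m=np.zeros(f.shape[:2],bool); m[u[1]-14:u[1]+15,u[0]-14:u[0]+15]=g
n,l,s,ce=cv2.connectedComponentsWithStats(m.astype(np.uint8)); k=1+np.argmax(s[1:,4]); m=l==k; print(m.sum())
for a in(.7,1,1.2): p,e=fit([(d,m)],M["square"],(.366,-.285,a,0)); print(p.round(4),np.degrees(p[2]).round(1),e.round(3))
o=cv2.resize(f[u[1]-30:u[1]+30,u[0]-50:u[0]+50,::-1],None,fx=6,fy=6,interpolation=cv2.INTER_CUBIC)
cv2.imwrite("pics/sq2.png",o)
E
```

```text
t 15.5 pos [0.685  0.0391 0.0311] psi 79.42 tilt 0.15 open 0.0459 grip 30.0
[371 246]
324
[ 0.3672 -0.2888  0.9902] 56.7 0.094
[ 0.3676 -0.2881  1.011 ] 57.9 0.092
[ 0.3673 -0.2886  1.0258] 58.8 0.092
```

View pics/sq2.png

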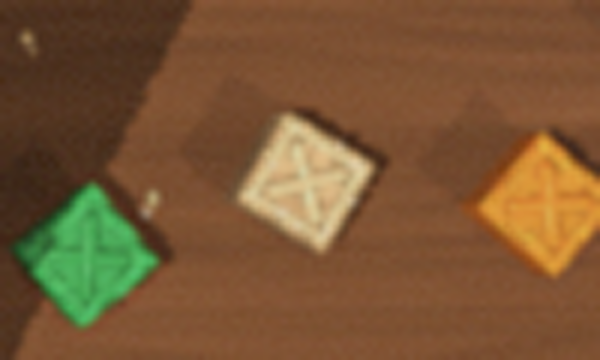

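The crop shows the cream block at (310,182), turned about 59°, between the green look-alike at (85,255) and the orange one at (545,200). I take the cream one.

Request:
play_rows(
  motion=[
    [[0,0,0,0,0,0],[0,0,0,0,0,0],[0,0,0,0,0,0],[0,0,-0.03,0,0,0],[0,0,-0.07,0,0,0],[0,0,-0.09,0,0,0],[0,0,-0.09,0,0,0]],
  ],
  fingers=0.066,
)

```text
time_s: 16.13
position: [0.6907, 0.0398, 0.1278]
tcp_rot: [[0.183, 0.983, 0.012], [0.983, -0.183, -0.001], [0.001, 0.012, -1.0]]
force: [0.5, -0.0, 0.4]
opening: 0.754
grasp_force: 0.0
```

Request:
play_rows(
  motion=[
    [[-0.03,-0.02,0,0,0,0],[-0.064,-0.043,0,0,0,0],[-0.098,-0.065,0,0,0,0],[-0.13,-0.087,0,0,0,0],[-0.16,-0.107,0,0,0,0],[-0.19,-0.1265,0,0,0,0]],
  ],
  fingers=0.072,
)

```text
time_s: 16.63
position: [0.5255, -0.1243, 0.1211]
tcp_rot: [[0.182, 0.983, -0.001], [0.983, -0.182, 0.0], [0.0, -0.001, -1.0]]
force: [0.6, -0.3, 0.5]
opening: 0.827
grasp_force: 0.0
```

Scaled: 20.5 degrees / 180 = 0.1139.

Request:
play_rows(
  motion=[
    [[-0.03,-0.02,0,0,0,0.0222],[-0.064,-0.043,0,0,0,0.0444],[-0.098,-0.065,0,0,0,0.0667],[-0.13,-0.087,0,0,0,0.0889],[-0.16,-0.107,0,0,0,0.1139],[-0.188,-0.1263,0,0,0,0.1139],[-0.188,-0.1263,0,0,0,0.1139],[-0.188,-0.1263,0,0,0,0.1139]],
  ],
)

```text
time_s: 17.3
position: [0.3678, -0.2865, 0.1212]
tcp_rot: [[0.519, 0.855, -0.0], [0.855, -0.519, 0.001], [0.0, -0.0, -1.0]]
force: [1.2, 0.2, 0.1]
opening: 0.828
grasp_force: 0.0
```

```bash
python3 go.py .367 -.286 .0225 59
```

```text
t 17.3 pos [ 0.3678 -0.2865  0.1212] psi 58.72 tilt 0.03 open 0.0721 grip 0.0
[ 0.367  -0.286   0.0225] 59.0 -> [-0.0, -0.001, 0.0987] wz -0.3 rows>= 3.0
```

Request:
play_rows(
  motion=[
    [[0,0,0.03,0,0,0],[0,0,0.07,0,0,0],[0,0,0.098,0,0,0],[0,0,0.098,0,0,0],[0,0,0.098,0,0,0]],
  ],
)

```text
time_s: 17.72
position: [0.369, -0.2835, 0.0224]
tcp_rot: [[0.514, 0.858, -0.003], [0.858, -0.514, 0.003], [0.002, -0.004, -1.0]]
force: [0.4, 0.6, 0.3]
opening: 0.831
grasp_force: 0.0
```

Request:
play_rows(
  motion=[
    [[0,0,0,0,0,0],[0,0,0,0,0,0],[0,0,0,0,0,0],[0,0,0,0,0,0],[0,0,0,0,0,0],[0,0,0,0,0,0]],
  ],
  fingers=0.03,
)

```text
time_s: 18.22
position: [0.3693, -0.2856, 0.0245]
tcp_rot: [[0.516, 0.857, 0.001], [0.857, -0.516, -0.001], [-0.0, 0.001, -1.0]]
force: [0.9, 0.4, 7.9]
opening: 0.527
grasp_force: 30.0
```

```bash
python3 go.py .6738 -.0287 .1225 79.5
```

```text
t 18.22 pos [ 0.3693 -0.2856  0.0245] psi 58.96 tilt 0.09 open 0.0458 grip 30.0
[ 0.6738 -0.0287  0.1225] 79.5 -> [0.3771, 0.1285, -0.098] wz -20.5 rows>= 10.0
```

Request:
play_rows(
  motion=[
    [[0,0,-0.03,0,0,0],[0,0,-0.07,0,0,0],[0,0,-0.1,0,0,0],[0.03,0.01,-0.1,0,0,0],[0.068,0.023,-0.1,0,0,0],[0.106,0.036,-0.1,0,0,0],[0.144,0.049,-0.1,0,0,0],[0.18,0.0613,-0.1,0,0,0]],
  ],
)

```text
time_s: 18.88
position: [0.5155, -0.1613, 0.1239]
tcp_rot: [[0.516, 0.857, 0.0], [0.857, -0.516, -0.0], [0.0, 0.001, -1.0]]
force: [0.6, -2.2, -0.9]
opening: 0.525
grasp_force: 30.0
```

Scaled: -20.5 degrees / 180 = -0.1139.

Request:
play_rows(
  motion=[
    [[0.038,0.013,0,0,0,-0.0222],[0.076,0.026,0,0,0,-0.0444],[0.114,0.039,0,0,0,-0.0667],[0.15,0.0511,0,0,0,-0.0889],[0.18,0.0613,0,0,0,-0.1139],[0.1971,0.0672,0,0,0,-0.1139],[0.1971,0.0672,0,0,0,-0.1139],[0.1971,0.0672,0,0,0,-0.1139]],
  ],
)

```text
time_s: 19.55
position: [0.6733, -0.0276, 0.1231]
tcp_rot: [[0.181, 0.983, -0.001], [0.983, -0.181, -0.0], [-0.0, -0.001, -1.0]]
force: [-0.4, -0.6, -1.1]
opening: 0.524
grasp_force: 30.0
```

Request:
play_rows(
  motion=[
    [[0,0,0.03,0,0,0],[0,0,0.06,0,0,0],[0,0,0.085,0,0,0],[0,0,0.0925,0,0,0],[0,0,0.0925,0,0,0],[0,0,0.0925,0,0,0]],
  ],
)

```text
time_s: 20.05
position: [0.6723, -0.0297, 0.0312]
tcp_rot: [[0.184, 0.983, -0.001], [0.983, -0.184, 0.0], [-0.0, -0.001, -1.0]]
force: [-1.0, 0.6, 0.5]
opening: 0.525
grasp_force: 30.0
```

Request:
play_rows(
  motion=[
    [[0,0,0,0,0,0],[0,0,0,0,0,0],[0,0,0,0,0,0],[0,0,-0.03,0,0,0],[0,0,-0.07,0,0,0],[0,0,-0.11,0,0,0],[0,0,-0.11,0,0,0],[0,0,-0.11,0,0,0]],
  ],
  fingers=0.066,
)

```text
time_s: 20.72
position: [0.6757, -0.0289, 0.1448]
tcp_rot: [[0.183, 0.983, 0.007], [0.983, -0.183, -0.002], [-0.0, 0.008, -1.0]]
force: [0.5, -0.6, -0.6]
opening: 0.758
grasp_force: 0.0
```

```bash
python3 go.py .52 .17 .14 79.5 .349 .322 .14 9.5;python3 est.py | egrep -A6 "^leaf|^frame"; python3 - <<'E'
from h import *
d=imaging.capture("top"); f=d["frame"][:,:,::-1]
a=cv2.resize(f[225:275,125:185],(600,500),interpolation=cv2.INTER_CUBIC); cv2.imwrite("pics/leaf.png",a)
b=cv2.resize(f[115:195,335:405],(525,600),interpolation=cv2.INTER_CUBIC); cv2.imwrite("pics/frame.png",b)
E
```

```text
t 20.72 pos [ 0.6757 -0.0289  0.1448] psi 79.48 tilt 0.43 open 0.066 grip 0.0
[0.52 0.17 0.14] 79.5 -> [0.1671, -0.1894, 0.0048] wz -0.0 rows>= 7.0
[0.349 0.322 0.14 ] 9.5 -> [0.1183, -0.1958, 0.0] wz 70.0 rows>= 10.0
leaf [('top', 'none'), ('side', np.float64(1.4), 0.85, 1006, [215, 185, 137])]
    [0.3653 0.3114] -80.4 0.045
frame [('top', np.float64(4.3), 0.71, 2384, [123, 84, 51]), ('side', 'none')]
    [ 0.6045 -0.294 ] 2.5 0.04
rtray [('top', np.float64(10.7), 0.63, 1834, [193, 174, 126]), ('side', np.float64(4.5), 0.66, 2101, [219, 200, 152])]
    [0.6203 0.3033] -14.5 0.412
    [0.6145 0.3076] -12.9 0.248
    [0.6166 0.3051] -13.7 0.354
   freez [0.6222 0.3048] -13.4 z -0.0099 0.331
```

View pics/leaf.png

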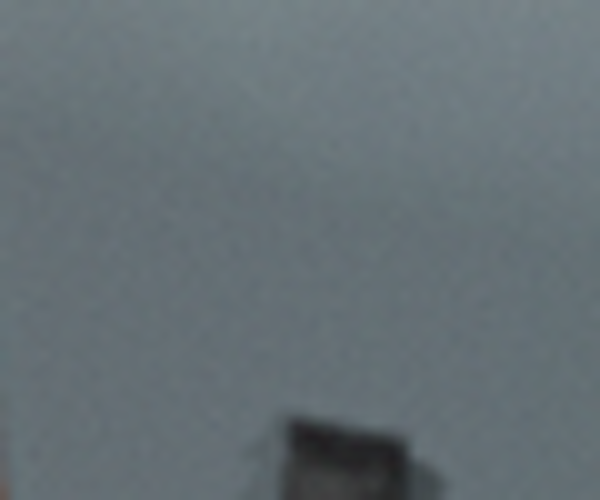

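View pics/frame.png

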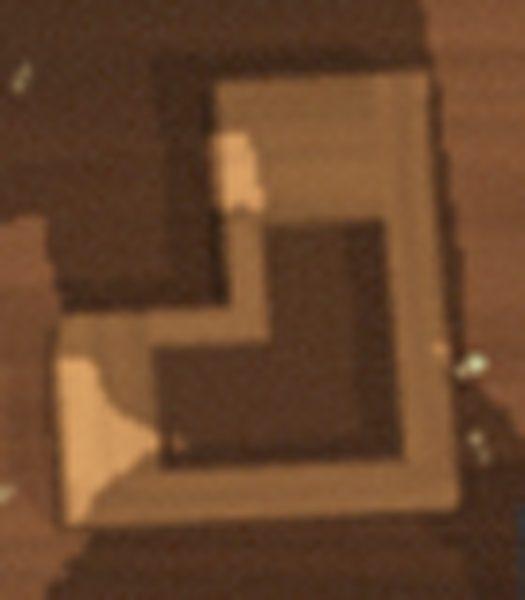

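The frame crop shows the L recess with its corner at lower right (403,460) and legs up and left, so its yaw is about 2.6°. The arm hides the leaf in the other crop, so I move to it and check from the new position.

Request:
play_rows(
  motion=[
    [[0.02,-0.027,0,0,0,0],[0.045,-0.06,0,0,0,0],[0.07,-0.094,0,0,0,0],[0.094,-0.126,0,0,0,0],[0.119,-0.159,0,0,0,0],[0.143,-0.1915,0,0,0,0]],
  ],
  fingers=0.06,
)

```text
time_s: 21.97
position: [0.5101, 0.1483, 0.1413]
tcp_rot: [[0.183, 0.983, 0.001], [0.983, -0.183, 0.0], [0.0, 0.001, -1.0]]
force: [0.4, 0.5, -0.6]
opening: 0.694
grasp_force: 0.0
```

```bash
python3 go.py .349 .322 .14 99.5; python3 est.py | egrep -A4 "^leaf|^frame"; python3 - <<'E'
from h import *
d=imaging.capture("top"); f=d["frame"][:,:,::-1]
cv2.imwrite("pics/leaf2.png",cv2.resize(f[200:275,65:185],(800,500),interpolation=cv2.INTER_CUBIC))
o=np.array([[-64,-64],[100,-64],[100,14],[-64,80],[-46,-46],[46,-46],[-46,46],[2,2],[46,2]])*1e-3
q=np.array([[458,508],[430,72],[215,80],[65,525],[403,460],[385,220],[160,468],[268,342],[262,220]])/7.5+[335-.5,115-.5]
F=lambda p:proj(d,np.c_[o,np.full(len(o),.024)]@Rz(p[2]).T+[p[0],p[1],0])-q
from scipy.optimize import least_squares
r=least_squares(lambda p:F(p).ravel(),[.604,-.294,0]); print(r.x.round(4),np.degrees(r.x[2]).round(2),F(r.x).round(1).tolist())
# mallet foot
K=d["camera_matrix"]
for u in((92,222),):
    v=d["R"].T@np.linalg.solve(K,[*u,1]); c=-d["R"].T@d["t"]; print("mallet",(c+v*(0.05-c[2])/v[2]).round(3))
E
```

```text
t 21.97 pos [0.5101 0.1483 0.1413] psi 79.43 tilt 0.04 open 0.0603 grip 0.0
[0.349 0.322 0.14 ] 99.5 -> [0.1412, -0.1902, 0.0013] wz -20.1 rows>= 6.0
leaf [('top', np.float64(15.5), 0.47, 152, [200, 173, 125]), ('side', np.float64(1.7), 0.78, 974, [223, 198, 148])]
    [0.3846 0.3128] -87.1 0.798
    [0.3658 0.3124] -79.5 0.066
    [0.3673 0.3124] -81.2 0.452
   freez [0.3709 0.3102] -80.0 z -0.0097 0.428
frame [('top', np.float64(4.5), 0.8, 2380, [173, 122, 76]), ('side', 'none')]
    [ 0.6049 -0.2943] 2.6 0.039
rtray [('top', np.float64(10.2), 0.74, 1811, [195, 171, 124]), ('side', np.float64(4.0), 0.63, 2153, [220, 200, 153])]
    [0.6184 0.3035] -13.9 0.401
    [0.614  0.3067] -13.1 0.238
[ 0.6044 -0.2943  0.0287] 1.65 [[-0.3, -0.0], [-0.6, 0.3], [0.5, 0.2], [0.6, -0.4], [0.2, 0.2], [0.3, -0.3], [-0.3, 0.3], [-0.1, -0.5], [-0.3, 0.3]]
mallet [0.439 0.462 0.05 ]
```

View pics/leaf2.png

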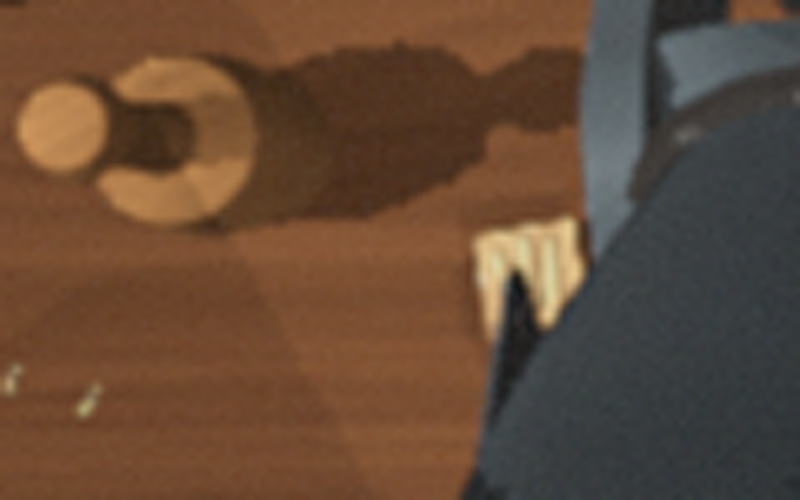

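The mallet stands clear at (190,140) in the crop. The leaf is undisturbed, with only its leg showing at (530,270). Going in on the boss.

Scaled: -20 degrees / 180 = -0.1111.

Request:
play_rows(
  motion=[
    [[0.02,-0.027,0,0,0,-0.0222],[0.045,-0.06,0,0,0,-0.0444],[0.07,-0.094,0,0,0,-0.0667],[0.094,-0.126,0,0,0,-0.0889],[0.119,-0.159,0,0,0,-0.1111],[0.1425,-0.191,0,0,0,-0.1111],[0.1425,-0.191,0,0,0,-0.1111],[0.1425,-0.191,0,0,0,-0.1111]],
  ],
)

```text
time_s: 23.38
position: [0.3479, 0.3234, 0.141]
tcp_rot: [[-0.169, 0.986, -0.0], [0.986, 0.169, -0.0], [-0.0, -0.0, -1.0]]
force: [-0.1, -0.1, 0.7]
opening: 0.687
grasp_force: 0.0
```

Request:
play_rows(
  motion=[
    [[0,0,0.02,0,0,0],[0,0,0.04,0,0,0],[0,0,0.04,0,0,0],[0,0,0.04,0,0,0],[0,0,0.04,0,0,0],[0,0,0.04,0,0,0]],
  ],
)

```text
time_s: 23.88
position: [0.3509, 0.322, 0.1018]
tcp_rot: [[-0.163, 0.987, 0.002], [0.987, 0.163, 0.001], [0.001, 0.002, -1.0]]
force: [0.1, 0.5, 0.0]
opening: 0.694
grasp_force: 0.0
```

```bash
python3 go.py .349 .322 .0385 99.5;  python3 - <<'E'
from h import *
d=imaging.capture("side"); f=d["frame"][:,:,::-1]
u=proj(d,np.array([[.349,.322,.05]]))[0].astype(int)
cv2.imwrite("pics/leaf3.png",cv2.resize(f[u[1]-45:u[1]+45,u[0]-60:u[0]+60],(800,600),interpolation=cv2.INTER_CUBIC))
E
```

```text
t 23.88 pos [0.3509 0.322  0.1018] psi 99.4 tilt 0.11 open 0.0603 grip 0.0
[0.349  0.322  0.0385] 99.5 -> [0.0003, -0.0018, 0.0633] wz -0.1 rows>= 2.0
```

View pics/leaf3.png

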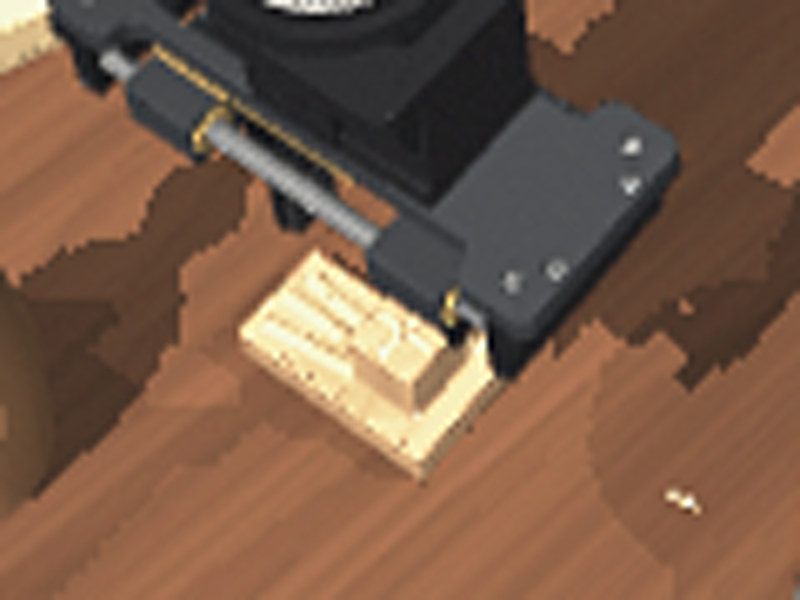

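The picture shows the open jaws straddling the boss at (400,360), lined up with its sides, with the mallet clear at far left.

Request:
play_rows(
  motion=[
    [[0,-0.002,0.03,0,0,0],[0,-0.002,0.05,0,0,0],[0,-0.002,0.063,0,0,0],[0,-0.002,0.063,0,0,0],[0,-0.002,0.063,0,0,0]],
  ],
)

```text
time_s: 24.35
position: [0.3478, 0.3218, 0.0381]
tcp_rot: [[-0.164, 0.986, -0.0], [0.986, 0.164, -0.0], [-0.0, -0.0, -1.0]]
force: [-0.1, 0.6, -0.1]
opening: 0.692
grasp_force: 0.0
```

Request:
play_rows(
  motion=[
    [[0,0,0,0,0,0],[0,0,0,0,0,0],[0,0,0,0,0,0],[0,0,0,0,0,0],[0,0,0,0,0,0],[0,0,0,0,0,0],[0,0,0,0,0,0]],
  ],
  fingers=0.015,
)

```text
time_s: 24.93
position: [0.3478, 0.3219, 0.0383]
tcp_rot: [[-0.165, 0.986, 0.0], [0.986, 0.165, 0.0], [0.0, 0.0, -1.0]]
force: [-0.1, 0.3, 4.5]
opening: 0.316
grasp_force: 30.0
```

```bash
python3 go.py .349 .322 .14 99.5 .46 0 .14 141 .5872 -.313 .14 182.1
```

```text
t 24.93 pos [0.3478 0.3219 0.0383] psi 99.47 tilt 0.03 open 0.0275 grip 30.0
[0.349 0.322 0.14 ] 99.5 -> [-0.0001, 0.0012, -0.1017] wz -0.0 rows>= 3.0
[0.46 0.   0.14] 141.0 -> [-0.3359, 0.0563, 0.0] wz -41.5 rows>= 9.0
[ 0.5872 -0.313   0.14  ] 182.1 -> [-0.2958, -0.1632, 0.0] wz -41.1 rows>= 9.0
```

Request:
play_rows(
  motion=[
    [[0,0,-0.02,0,0,0],[0,0,-0.05,0,0,0],[0,0,-0.08,0,0,0],[0,0,-0.1,0,0,0],[0,0,-0.1,0,0,0]],
  ],
)

```text
time_s: 25.35
position: [0.3496, 0.3231, 0.1414]
tcp_rot: [[-0.165, 0.986, 0.007], [0.986, 0.165, 0.004], [0.003, 0.007, -1.0]]
force: [0.5, -0.2, -1.3]
opening: 0.325
grasp_force: 30.0
```

Request:
play_rows(
  motion=[
    [[-0.02,0.004,0,0,0,0],[-0.05,0.01,0,0,0,0],[-0.08,0.016,0,0,0,0],[-0.11,0.022,0,0,0,0],[-0.14,0.028,0,0,0,0],[-0.17,0.034,0,0,0,0],[-0.2,0.04,0,0,0,0],[-0.22,0.0437,0,0,0,0]],
  ],
)

```text
time_s: 26.02
position: [0.4275, 0.1097, 0.137]
tcp_rot: [[-0.163, 0.987, -0.001], [0.987, 0.163, -0.0], [-0.0, -0.001, -1.0]]
force: [0.3, -0.1, -0.1]
opening: 0.318
grasp_force: 30.0
```

Request:
play_rows(
  motion=[
    [[-0.02,0.004,0,0,0,0],[-0.05,0.01,0,0,0,0],[-0.08,0.016,0,0,0,0],[-0.11,0.022,0,0,0,0],[-0.14,0.028,0,0,0,0],[-0.17,0.034,0,0,0,0],[-0.2,0.04,0,0,0,0],[-0.22,0.0437,0,0,0,0]],
  ],
)

```text
time_s: 26.68
position: [0.5071, -0.1005, 0.1369]
tcp_rot: [[-0.163, 0.987, 0.0], [0.987, 0.163, -0.0], [-0.0, 0.0, -1.0]]
force: [0.5, -0.5, 0.1]
opening: 0.319
grasp_force: 30.0
```

Scaled: -40 degrees / 180 = -0.2222.

Request:
play_rows(
  motion=[
    [[-0.03,0.006,0,0,0,-0.0278],[-0.06,0.012,0,0,0,-0.0556],[-0.09,0.018,0,0,0,-0.0833],[-0.12,0.024,0,0,0,-0.1111],[-0.15,0.03,0,0,0,-0.1389],[-0.18,0.036,0,0,0,-0.1667],[-0.21,0.041,0,0,0,-0.1944],[-0.2255,0.0438,0,0,0,-0.2222]],
  ],
)

```text
time_s: 27.35
position: [0.5871, -0.3167, 0.1363]
tcp_rot: [[-0.762, 0.648, 0.0], [0.648, 0.762, -0.001], [-0.001, -0.001, -1.0]]
force: [1.1, -0.7, -1.0]
opening: 0.321
grasp_force: 30.0
```

```bash
python3 go.py .5872 -.313 .14 182.1
```

```text
t 27.35 pos [ 0.5871 -0.3167  0.1363] psi 139.61 tilt 0.09 open 0.028 grip 30.0
[ 0.5872 -0.313   0.14  ] 182.1 -> [0.0024, 0.0029, -0.0037] wz -42.5 rows>= 6.0
```

Scaled: -42.6 degrees / 180 = -0.2367.

Request:
play_rows(
  motion=[
    [[0,0,0,0,0,-0.0389],[0,0,0,0,0,-0.0778],[0,0,0,0,0,-0.1167],[0,0,0,0,0,-0.1556],[0,0,0,0,0,-0.1944],[0,0,0,0,0,-0.2367],[0,0,0,0,0,-0.2367],[0,0,0,0,0,-0.2367]],
  ],
)

```text
time_s: 28.02
position: [0.5859, -0.3125, 0.1364]
tcp_rot: [[-0.999, -0.033, -0.002], [-0.033, 0.999, 0.002], [0.002, 0.002, -1.0]]
force: [0.1, -0.1, -0.0]
opening: 0.317
grasp_force: 30.0
```

Request:
play_rows(
  motion=[
    [[0,0,0.03,0,0,0],[0,0,0.055,0,0,0],[0,0,0.06,0,0,0],[0,0,0.06,0,0,0],[0,0,0.06,0,0,0],[0,0,0.06,0,0,0]],
  ],
)

```text
time_s: 28.52
position: [0.5876, -0.3137, 0.0793]
tcp_rot: [[-0.999, -0.035, 0.002], [-0.035, 0.999, -0.002], [-0.002, -0.002, -1.0]]
force: [-0.5, -0.2, -1.1]
opening: 0.319
grasp_force: 30.0
```

```bash
python3 go.py .5872 -.313 .06 182.1; python3 - <<'E'
from h import *
s=bot.read_state();p=np.array(s["position"]);R=np.array(s["tcp_rot"]);psi=np.arctan2(R[1,0],R[0,0])
yaw=psi-np.pi; org=p+Rz(yaw)@[.018,.018,0]; org[2]=p[2]-.0383
L=np.array([[-42,-42],[42,-42],[42,-2],[-2,-2],[-2,42],[-42,42]])*1e-3
out=[]
for c,w in(("top",[.604,-.294,.03]),("side",[.604,-.294,.03])):
    d=imaging.capture(c); f=cv2.resize(d["frame"][:,:,::-1],None,fx=5,fy=5,interpolation=cv2.INTER_CUBIC)
    for z,P,y,o,col in((.016,L,yaw,org,(0,255,0)),(.024,L*46/42+0,np.radians(2.1),np.array([.6045,-.2943,0]),(0,0,255))):
        if col==(0,0,255): P=np.array([[-46,-46],[46,-46],[46,2],[2,2],[2,46],[-46,46]])*1e-3
        u=((proj(d,np.c_[P,np.full(6,z)]@Rz(y).T+o)+.5)*5).astype(np.int32); cv2.polylines(f,[u],True,col,1)
    u=(proj(d,np.array([w]))[0]*5).astype(int); g=cv2.copyMakeBorder(f,300,300,300,300,cv2.BORDER_CONSTANT)
    out.append(g[u[1]+50:u[1]+550,u[0]+100:u[0]+500])
cv2.imwrite("pics/ins.png",np.hstack(out)); print(org)
E
```

```text
t 28.52 pos [ 0.5876 -0.3137  0.0793] psi -177.97 tilt 0.16 open 0.0277 grip 30.0
[ 0.5872 -0.313   0.06  ] 182.1 -> [0.0003, 0.0008, 0.0193] wz -360.1 rows>= 51.0
[ 0.60491031 -0.29511469  0.04100648]
```

View pics/ins.png

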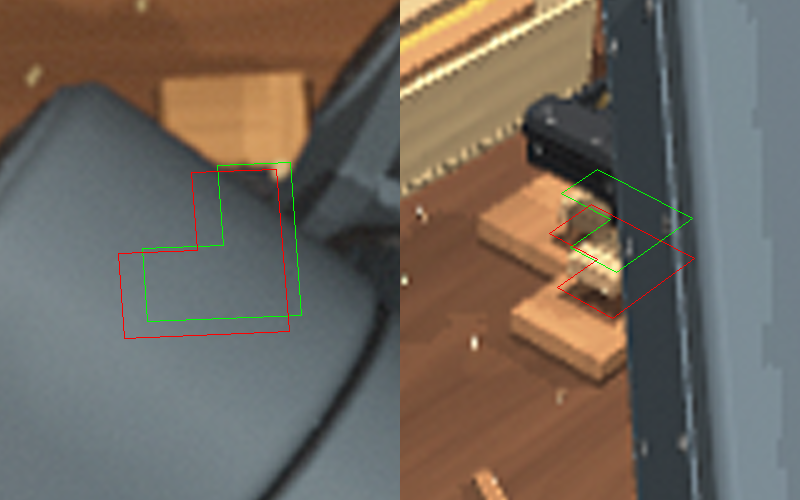

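The side view shows the leaf level above the recess, at about (590,235). Apart from the known side-camera bias it matches the predicted green outline. I lower it gently and watch the force.

Request:
play_rows(
  motion=[
    [[0,0.001,0.006,0,0,0],[0,0.001,0.012,0,0,0],[0,0.001,0.018,0,0,0],[0,0.001,0.021,0,0,0],[0,0.001,0.024,0,0,0],[0,0.001,0.024,0,0,0]],
  ],
)

```text
time_s: 29.12
position: [0.586, -0.3116, 0.0528]
tcp_rot: [[-0.999, -0.036, -0.001], [-0.036, 0.999, 0.001], [0.001, 0.001, -1.0]]
force: [0.5, -0.3, -0.4]
opening: 0.319
grasp_force: 30.0
```

Request:
play_rows(
  motion=[
    [[0,0,0.003,0,0,0],[0,0,0.006,0,0,0],[0,0,0.0075,0,0,0],[0,0,0.0075,0,0,0],[0,0,0.0075,0,0,0]],
  ],
)

```text
time_s: 29.53
position: [0.5866, -0.3121, 0.0465]
tcp_rot: [[-0.999, -0.036, 0.0], [-0.036, 0.999, -0.0], [-0.0, -0.0, -1.0]]
force: [-0.2, 0.4, -0.9]
opening: 0.319
grasp_force: 30.0
```

Request:
play_rows(
  motion=[
    [[0,0,0,0,0,0],[0,0,0,0,0,0],[0,0,0,0,0,0],[0,0,0,0,0,0],[0,0,-0.03,0,0,0],[0,0,-0.07,0,0,0],[0,0,-0.11,0,0,0],[0,0,-0.15,0,0,0]],
  ],
  fingers=0.05,
)

```text
time_s: 30.2
position: [0.5862, -0.3117, 0.1977]
tcp_rot: [[-0.999, -0.036, -0.001], [-0.036, 0.999, 0.001], [0.001, 0.001, -1.0]]
force: [1.5, -0.4, 0.2]
opening: 0.573
grasp_force: 0.0
```

```bash
python3 go.py .2 -.5 .2 180
```

```text
t 30.2 pos [ 0.5862 -0.3117  0.1977] psi -177.93 tilt 0.07 open 0.0498 grip 0.0
[ 0.2 -0.5  0.2] 180.0 -> [0.3927, -0.1742, -0.0023] wz -357.9 rows>= 50.0
```

Request:
play_rows(
  motion=[
    [[0,0,-0.035,0,0,0],[0,0,-0.07,0,0,0],[0.035,-0.018,-0.07,0,0,0],[0.07,-0.036,-0.07,0,0,0],[0.105,-0.054,-0.07,0,0,0],[0.14,-0.072,-0.07,0,0,0],[0.17,-0.09,-0.07,0,0,0]],
  ],
)

```text
time_s: 30.78
position: [0.4178, -0.4083, 0.2668]
tcp_rot: [[-0.999, -0.036, -0.0], [-0.036, 0.999, -0.0], [0.0, -0.0, -1.0]]
force: [-0.4, 0.3, -0.0]
opening: 0.576
grasp_force: 0.0
```

Request:
play_rows(
  motion=[
    [[0.035,-0.018,0,0,0,0],[0.07,-0.036,0,0,0,0],[0.105,-0.054,0,0,0,0],[0.14,-0.072,0,0,0,0],[0.17,-0.09,0,0,0,0],[0.17,-0.09,0,0,0,0]],
  ],
)

```text
time_s: 31.28
position: [0.2609, -0.5038, 0.2665]
tcp_rot: [[-1.0, -0.012, -0.018], [-0.012, 1.0, -0.008], [0.018, -0.008, -1.0]]
force: [0.6, -0.4, -0.6]
opening: 0.574
grasp_force: 0.0
```

```bash
python3 - <<'E'
from h import *
for c in("top","side"):
    d=imaging.capture(c); f=d["frame"][:,:,::-1]
    if c=="top": cv2.imwrite("pics/fin_top.png",cv2.resize(f[95:235,70:410],(800,330),interpolation=cv2.INTER_CUBIC))
    else: cv2.imwrite("pics/fin_side.png",cv2.resize(f[90:310,100:340],(650,596),interpolation=cv2.INTER_CUBIC))
E
```

```text
(no output)
```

View pics/fin_top.png

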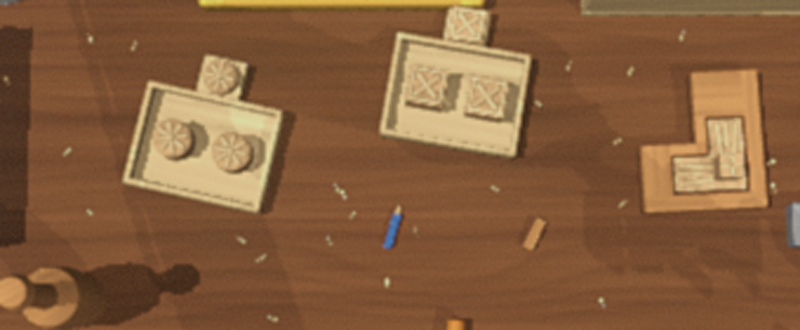

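View pics/fin_side.png

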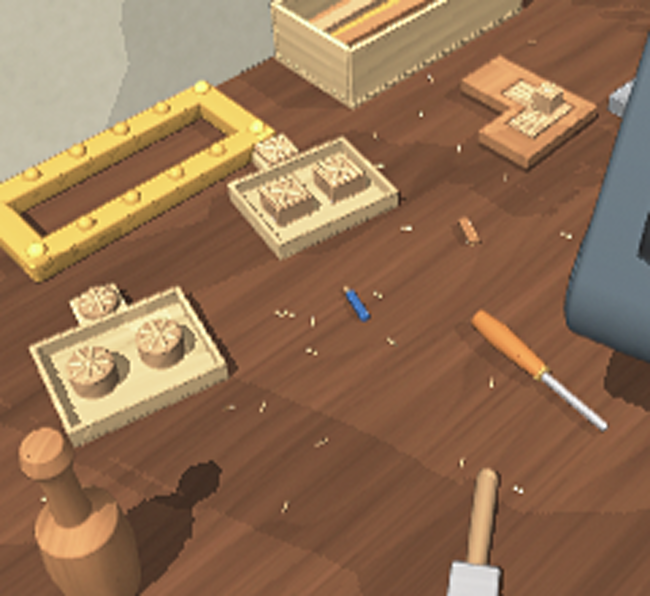

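Both views show both rosettes flat in the round-sample tray (top view 175,140 and 232,150) and both squares flat in the square-sample tray (427,88 and 487,96). The leaf is flush in the recess (720,160), and the mallet is standing at (50,295). Handing in.

```bash
python3 -c "
from rig import bot
print(bot.hand_in())"
```

```text
the job is handed in; nothing more can be done
None
```

The job is handed in; the last pictures show both rosettes and both squares flat in their matching trays, the corner leaf flush in the frame recess and the mallet still standing, at about 31 s of the 109 s allowed (the hand-in returned no verdict).

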